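# Open up the laundry supply rail

## Robot

A 6-joint arm with a two-finger parallel gripper is mounted at the origin on the work surface. World frame = base frame: x ahead of the robot, y to its left, z up, the work surface at z = 0. Lengths are in mm, angles in rad, forces in N, time in s.
With the tool pointing down it reaches from about 300 to 775 mm from the base axis. Payload 14.6 kg.
Tool frame: the origin (TCP) lies on the centre line of the jaws, within the pads' length; the fingertips stand 8 mm ahead of it and the grasp point (between the pads) lies 11 mm behind it; z points along the fingers, y is the line along which they close (so a half turn about z gives the same grasp; the last joint's range is limited). The gripper opens to 94 mm and grips with 3 to 60 N. Pads are 16 mm wide; open, the fingers measure 119 mm over their backs; the gripper's body (75 mm by 177 mm) begins 78 mm behind the grasp point.
Start: joints at [-1.401, 0.3, 1.521, -0, 1.321, -0.067], TCP at [129.02, -534.643, 213.446] pointing down, gripper open.
Joint ranges: [-3.03, 3.03], [-0.79, 2.21], [0.23, 2.52], [-1.04, 4.18], [0, 3.07], [-2.55, 2.55]. Speed limits (rad/s): [2.22, 2.22, 2.57, 3.14, 3.14, 3.14].

## Interface

Orientations are given as [roll, pitch, yaw] about the fixed x, y, z axes, in that order (R = Rz(yaw) Ry(pitch) Rx(roll)).
In Python, from cell import manip gives the robot as it stands.
- The arm moves only by the tool jog_arm, never from a script. Its argument "rows" is one flat list of numbers, 7 for each row, row after row: the shift along the world's x, y, z in cm, then the turn, a rotation vector about the world's x, y, z in rad, then the closure, from 0 (fully open) to 1 (shut). In form: [dx, dy, dz, rx, ry, rz, fingers, dx, dy, dz, rx, ry, rz, fingers, ...]. A call has 1 to 20 rows; each row shifts and turns the commanded pose from where the row before left it; what a row does not reach is not made up. A row lasts 1/12 s, in which the tool goes at most 41.7 mm and 7.16 degrees, less where a joint would pass 70% of its speed; a pose out of reach is approached as far as the arm can. A call with a gripper value outside its range is refused whole. The fingers move at their own pace and stop on an object; "newtons" is the grip in N (left out, the last holds). Time passes only in rows, so rows that do not move let the fingers close. It gives the time, the measured TCP pose, the force, the opening and the grip force at its end, in the units of the state.
- manip.read_state(): the state, without advancing time (a new reading comes with each control period).
- manip.camera(name): name is "scene" or "top"; returns (picture, depth): 384x512x3 uint8, blue, green, red; 384x512 float32, mm along the optical axis (not along the pixel's ray), 0 where there is no reading.
- manip.camera_model(name): a dict with "K" (3x3 intrinsics, pixels), "k1" (the pictures are not rectified: a ray, as slopes to the right and down, at radius r is drawn at 1 + k1 r^2 times it, then the intrinsics apply), "R" (3x3) and "t" (3): a world point X has camera coordinates R X + t. Camera axes: x right, y down, z forward; pixel columns grow to the right and rows downward; lengths in mm; the calibration is good to about 2 mm. A picture is of the moment at which its call begins. camera_model takes no time and is no camera call.
- manip.sign_off(): hands the job in; it is judged then, once.
The state is a dict: "clock": time; "joints": joint angles; "qd": joint speeds; "effort": joint torques, N m; "eef_pos": TCP position; "eef_rot": TCP orientation; "wrist_force": force on the tool from outside, world axes, zero at the start; "moment": the same for the moment, N m; "finger_gap": finger opening in mm; "finger_force": force on a finger pad.
Only numpy, scipy, OpenCV 4.12 (cv2) and the standard library are available. Lean on these libraries where they do the work, as an engineer would, in place of code of your own. Each camera call takes 0.05 s, during which the arm holds its last target. There are 200 camera calls.

## Task

Make room on the supply rail for the big refill bottle: with a fingertip press the red release pad on the blue sliding stop down and, keeping it pressed, push the stop back along its bar, away from the bottles, until it is fully home against the black end post. Then let go of the pad so that it springs up and the ratchet locks. Nothing is to be picked up: leave the bottles on the rail and everything else on the counter standing where they are.

Things in the scene. Friction and masses are not known exactly. Their poses are not given: they have to be found in the camera images.
- rail: White supply rail screwed to the counter: base plate 170 x 470 mm, 8 mm thick; white end plate at the -y end, top 108 mm above the counter; steel ratchet bar along y at x = +40 mm, bar top at 37 mm; black end post 54 mm high at the bar's +y end. Origin: on the counter, mid-rail; z up, y along the bar from white end plate to black post. Yaw varies.
- stop (a joint): Slide of the blue stop, m: 0 nearest the bottles, grows along the rail's +y, 0.150 fully home (end of travel by the black post). Blue jaw plate 150 mm across, 10 mm thick, top at 102 mm, on a black carriage riding the bar. Release up: it is blocked towards +y after at most 8 mm of play, but can click towards -y. Release down: slides with about 2 N friction.
- release (a joint): Travel of the red release pad, in m: 0 fully up, 0.009 fully pressed (straight down). Left alone, a spring (2.4 N at the top, 5.1 N at the bottom) holds it between 0 and 0.004, according to where the pawl meets the 8 mm ratchet teeth. The stop is free when the pad is pressed past 0.005.
- release_top (a point): Centre of the top face of the red release pad (40 mm across the bar, 46 mm along it), 67 mm above the counter when up and 58 mm when down. It rides with the stop. On its +y side stands the black thumb wall, whose face is 26 mm from this point; on its -y side the back of the blue jaw plate is 47 mm away.
- wall_top (a point): Middle of the top edge of the black thumb wall on the stop, 95 mm above the counter; the wall is 36 mm across the bar and 12 mm thick along it, this point at mid-thickness. A fingertip on the pad pushes against this wall to move the stop along +y.
- softener: White round bottle with a blue cap, 62 mm across, 135 mm high, standing loose on the rail's base plate between the white end plate and the stop. Origin: centre of its underside.
- remover: Yellow round can with an orange band, 58 mm across, 125 mm high, standing loose on the rail's base plate between the white end plate and the stop (the two change places). Origin: centre of its underside.
- refill: Big green refill bottle, orange cap, 100 mm across, 215 mm high, loose on the counter. Origin: centre of its underside.
- jar: Glass jar with a wooden lid, 76 mm across, 100 mm high, loose on the counter. Origin: centre of its underside.
- brush: Small flat brush with a wooden handle, lying loose on the counter. Origin: centre of its underside.
- carton: Cardboard carton, 75 x 150 x 45 mm, loose on the counter. Origin: centre of its underside.
- mug: Blue mug with a handle, 76 mm across, 85 mm high, loose on the counter. Origin: centre of its underside.
There are look-alikes about, which are no part of the job. Leave any pink or purple look-alike of the softener alone.

How it is judged:
By the outcome, as a careful person would: the job done as asked, in the order asked, and still so for the second after the job is handed in, with the robot touching nothing.
It also fails if it takes over 38 s, if anything falls off the work surface, if the arm or the gripper's body presses on something with over 40 N, if the wrist force passes 120 N, or if a joint passes its speed limit or range.

## Working session

There is one attempt and no reset: what is moved stays moved. The work goes in short steps, Python scripts to look and compute and a tool call to move; the robot and the scene stay as the last step left them, time stands still between calls to the robot, and variables do not carry over. Pictures are saved under pics/ and viewed, at most 10 in all, crops included, and the job is handed in when it is done.

Besides the shell and the picture viewer there is one more tool, called after "Emit:" as name(argument=value, ...) on one line, values as JSON. jog_arm: Moves the arm, as the interface text tells. Its arguments: {"type":"object","properties":{"rows":{"type":"array"},"newtons":{"type":"number"}},"required":["rows"]}

```bash
mkdir -p pics; ls
cat > h.py <<'E'
import numpy as np, cv2
from cell import manip
def snap(name):
    p,d=manip.camera(name); m=manip.camera_model(name); return p,d,m
def pts(d,m):
    K=np.array(m["K"]);R=np.array(m["R"]);t=np.array(m["t"]).ravel()
    v,u=np.mgrid[0:d.shape[0],0:d.shape[1]]
    uv=np.stack([u,v],-1).reshape(-1,1,2).astype(np.float64)
    s=cv2.undistortPoints(uv,K,np.array([m["k1"],0,0,0.])).reshape(-1,2)
    c=np.c_[s,np.ones(len(s))]*d.reshape(-1,1)
    return ((c-t)@R).reshape(*d.shape,3)
E
python3 - <<'E'
from h import *
for n in ("scene","top"):
    p,d,m=snap(n); cv2.imwrite(f"pics/{n}1.png",p); np.savez(f"{n}1.npz",p=p,d=d)
    print(n,m)
print(manip.read_state())
E
```

```text
pics
scene {'K': array([[426.76483364,   0.        , 259.09932918],
       [  0.        , 426.76483364, 194.73272404],
       [  0.        ,   0.        ,   1.        ]]), 'k1': -0.038349796150911004, 'R': array([[ 0.02811103,  0.99936446, -0.02191892],
       [ 0.59315422, -0.03432663, -0.80435674],
       [-0.80459794,  0.00961   , -0.5937422 ]]), 't': array([ -12.36175888, -234.80681442, 1728.10851776])}
top {'K': array([[364.0659049 ,   0.        , 258.24762864],
       [  0.        , 364.0659049 , 193.27476345],
       [  0.        ,   0.        ,   1.        ]]), 'k1': -0.10547840673682142, 'R': array([[-0.00911755, -0.99991596, -0.00921656],
       [-0.9969929 ,  0.00979944, -0.07687085],
       [ 0.07695471,  0.00848797, -0.99699846]]), 't': array([  25.0123179 ,  530.63763053, 1018.14164962])}
{'clock': 0.1, 'joints': array([-1.40059478e+00,  3.00416424e-01,  1.52150970e+00,  3.66756729e-06,
        1.32070855e+00, -6.66280258e-02]), 'qd': array([-0.00084938, -0.00098725, -0.00077039, -0.00100087, -0.00036688,
        0.00106011]), 'effort': array([ 9.56664808e-04, -5.32643723e+01, -3.53283799e+01,  7.09592854e-02,
        2.35332007e-02, -3.94556946e-05]), 'eef_pos': array([ 128.98670895, -534.42835418,  212.94651283]), 'eef_rot': array([-3.14055318e+00, -7.29210741e-05,  2.36828624e-01]), 'wrist_force': array([ 0.54661893,  0.39563949, -1.07356128]), 'moment': array([-0.04957258, -0.01366508,  0.08052744]), 'finger_force': 0.0, 'finger_gap': 93.72355406474821}
```

View pics/scene1.png

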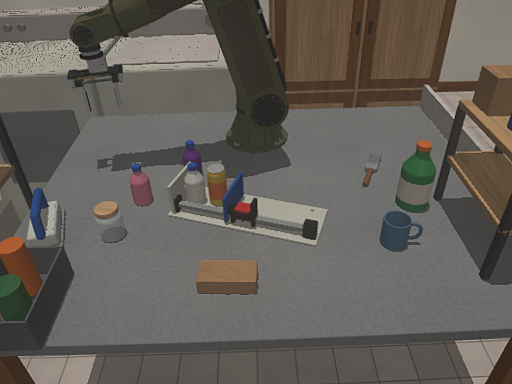

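View pics/top1.png

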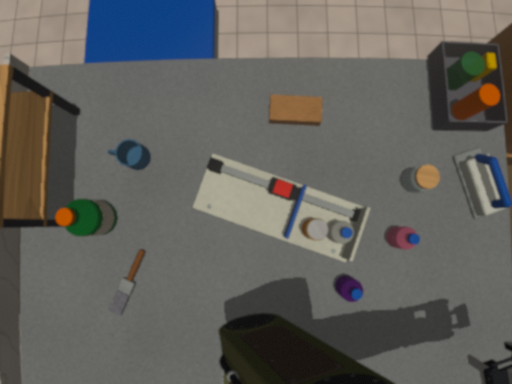

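The rail lies mid-counter. In the top view the red pad is at (283,188), the blue jaw at (295,212) and the black post at (215,163). Next I'll measure the pad and the rail axis.

Run:
```python
from h import *
for n in ("top","scene"):
    z=np.load(n+"1.npz");p,d=z["p"],z["d"];m=manip.camera_model(n);P=pts(d,m)
    h=cv2.cvtColor(p,cv2.COLOR_BGR2HSV);H,S,V=[h[...,i].astype(int) for i in range(3)]
    X,Y,Z=P[...,0],P[...,1],P[...,2]
    box=(X>350)&(X<680)&(Y>-330)&(Y<220)&(d>0)
    def rep(nm,k):
        k=k&box; v,u=np.nonzero(k)
        if len(v)<5: print(n,nm,len(v));return
        q=P[k]; r=cv2.minAreaRect(q[:,:2].astype(np.float32))
        print(n,nm,len(v),"px",u.mean().round(1),v.mean().round(1),"med",np.median(q,0).round(1),"zr",np.percentile(q[:,2],[5,95]).round(),"rect",np.round(r[0],1),np.round(r[1],1),round(r[2],2))
    rep("red",((H<6)|(H>174))&(S>170)&(V>90)&(Z<85)&(Z>40))
    rep("blue",(H>105)&(H<125)&(S>130)&(Z>85)&(Z<112))
    rep("dark post",(V<60)&(Z>44)&(Z<62)&(Y>60))
    rep("wall",(V<70)&(Z>80)&(Z<105))
    k=((S<60)&(V>110)&(Z>-2)&(Z<20)&box).astype(np.uint8)
    c,l,st,ce=cv2.connectedComponentsWithStats(k);b=1+np.argmax(st[1:,4]);rep("plate",l==b)
```

```text
top red 224 px 282.3 188.1 med [540.9 -45.4  67.4] zr [64. 70.] rect [540.3 -45.7] [46.5 36.9] 69.21
top blue 131 px 294.9 210.8 med [479.7 -76.7 100.9] zr [ 90. 104.] rect [477.5 -76.8] [  5.5 139.8] 69.93
top dark post 130 px 214.3 165.0 med [608.6 142.   54.2] zr [52. 57.] rect [609.  141.6] [35.7 29.5] 72.15
top wall 53 px 276.3 186.5 med [549.2 -17.2  94.4] zr [85. 98.] rect [ 484.2 -127.4] [271.3  41.4] 57.01
top plate 5491 px 261.3 210.8 med [484.2  23.7   8.4] zr [ 5. 12.] rect [473.6 -16.4] [453.  131.1] 69.92
scene red 97 px 242.5 206.8 med [544.5 -51.4  67.5] zr [65. 70.] rect [542.4 -47.8] [43.3 39.2] 68.54
scene blue 84 px 231.8 186.0 med [484.1 -80.4 102. ] zr [ 98. 105.] rect [480.  -79.6] [  9.2 147.1] 69.32
scene dark post 120 px 310.0 224.7 med [618.2 139.5  53.4] zr [45. 57.] rect [612.6 142.1] [38.1 32.3] 67.24
scene wall 68 px 248.1 196.5 med [551.4 -21.6  94.4] zr [82. 98.] rect [493.8 -36.1] [ 85.1 139.9] 72.13
scene plate 7255 px 250.6 226.2 med [569.9   9.8   1.7] zr [-1. 10.] rect [515.1 -55. ] [330.  549.9] 0.02
```

Emit:
jog_arm(rows=[2.07,2.46,0,0,0,0.049,1,2.07,2.46,0,0,0,0.049,1,2.07,2.46,0,0,0,0.049,1,2.07,2.46,0,0,0,0.049,1,2.07,2.46,0,0,0,0.049,1,2.07,2.46,0,0,0,0.049,1,2.07,2.46,0,0,0,0.049,1,2.07,2.46,0,0,0,0.049,1,2.07,2.46,0,0,0,0.049,1,2.07,2.46,0,0,0,0.049,1,2.07,2.46,0,0,0,0.049,1,2.07,2.46,0,0,0,0.049,1,2.07,2.46,0,0,0,0.049,1,2.07,2.46,0,0,0,0.049,1,2.07,2.46,0,0,0,0.049,1,2.07,2.46,0,0,0,0.049,1,2.07,2.46,0,0,0,0.049,1,2.07,2.46,0,0,0,0.049,1,2.07,2.46,0,0,0,0.049,1,2.07,2.46,0,0,0,0.049,1], newtons=10)

```text
clock: 1.77
eef_pos: [543.7, -41.1, 213.2]
eef_rot: [-3.141, 0.0, 1.219]
wrist_force: [0.5, -0.6, 0.5]
finger_gap: 0.3
finger_force: 0.0
```

Emit:
jog_arm(rows=[0,0,-2,0,0,0,1,0,0,-2,0,0,0,1,0,0,-2,0,0,0,1,0,0,-2,0,0,0,1,0,0,-2,0,0,0,1,0,0,-1.5,0,0,0,1,0,0,-1,0,0,0,1,0,0,0,0,0,0,1,0,0,0,0,0,0,1,0,0,0,0,0,0,1])

```text
clock: 2.6
eef_pos: [543.5, -42.7, 89.4]
eef_rot: [3.14, -0.0, 1.217]
wrist_force: [0.2, -0.3, 0.4]
finger_gap: 0.5
finger_force: 0.0
```

Run:
```python
from h import *
p,d,m=snap("scene"); cv2.imwrite("pics/s2.png",cv2.resize(p[140:260,150:350],None,fx=4,fy=4,interpolation=cv2.INTER_CUBIC))
print(manip.read_state()["eef_pos"],manip.read_state()["wrist_force"])
```

```text
[543.53634433 -42.71492769  89.5234213 ] [0.89453979 0.11713082 0.07508344]
```

View pics/s2.png

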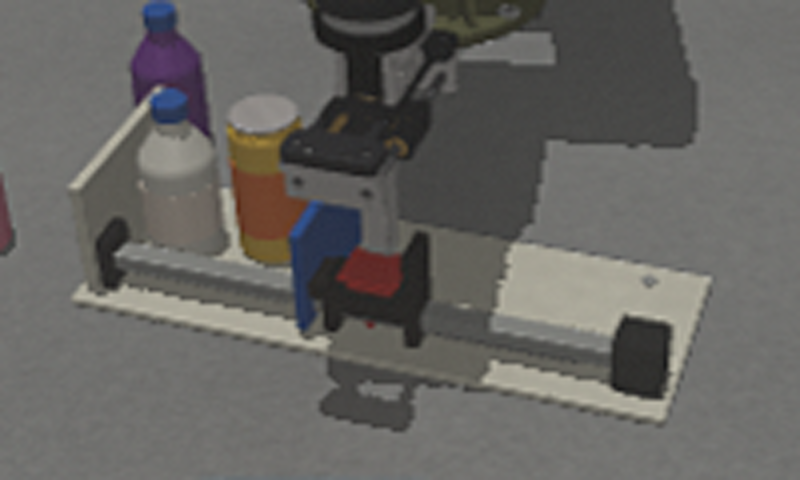

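The closed fingertips hover above the pad (crop px 375,250), with the jaw behind them and the thumb wall ahead. Now I'll press.

Emit:
jog_arm(rows=[0,0,-0.5,0,0,0,1,0,0,-0.5,0,0,0,1,0,0,-0.3,0,0,0,1,0,0,-0.3,0,0,0,1,0,0,-0.2,0,0,0,1,0,0,-0.2,0,0,0,1,0,0,0,0,0,0,1,0,0,0,0,0,0,1,0,0,0,0,0,0,1])

```text
clock: 3.4
eef_pos: [543.0, -42.6, 68.6]
eef_rot: [-3.142, -0.0, 1.217]
wrist_force: [-1.2, 0.3, 4.0]
finger_gap: 0.7
finger_force: 1.9
```

Emit:
jog_arm(rows=[0,0,-0.1,0,0,0,1,0,0,-0.1,0,0,0,1,0,0,-0.1,0,0,0,1,0,0,0,0,0,0,1,0,0,0,0,0,0,1,0,0,0,0,0,0,1])

```text
clock: 3.9
eef_pos: [543.2, -42.7, 66.0]
eef_rot: [3.141, -0.0, 1.217]
wrist_force: [-3.2, 1.0, 10.9]
finger_gap: 0.4
finger_force: 5.4
```

The pad has bottomed at about 11 N. Now I'll push along the bar.

Emit:
jog_arm(rows=[0.1,0.28,0,0,0,0,1,0.1,0.28,0,0,0,0,1,0.1,0.28,0,0,0,0,1,0.1,0.28,0,0,0,0,1,0.1,0.28,0,0,0,0,1,0.1,0.28,0,0,0,0,1,0.1,0.28,0,0,0,0,1,0.1,0.28,0,0,0,0,1,0.1,0.28,0,0,0,0,1,0.1,0.28,0,0,0,0,1,0,0,0,0,0,0,1,0,0,0,0,0,0,1])

```text
clock: 4.9
eef_pos: [553.5, -14.4, 66.1]
eef_rot: [3.14, -0.001, 1.217]
wrist_force: [-2.6, 2.4, 9.7]
finger_gap: 0.2
finger_force: 4.9
```

```bash
cat > look.py <<'E'
from h import *
import sys
p,d,m=snap("scene"); cv2.imwrite(f"pics/{sys.argv[1]}.png",cv2.resize(p[140:260,150:350],None,fx=4,fy=4,interpolation=cv2.INTER_CUBIC))
for n in ("scene","top"):
    if n=="top": p,d,m=snap(n)
    P=pts(d,m);h=cv2.cvtColor(p,cv2.COLOR_BGR2HSV).astype(int)
    X,Y,Z=P[...,0],P[...,1],P[...,2];u=np.array([.345,.938])
    for nm,k in (("blue",(h[...,0]>105)&(h[...,0]<125)&(h[...,1]>130)&(Z>85)&(Z<112)),
                 ("red",((h[...,0]<6)|(h[...,0]>174))&(h[...,1]>170)&(Z<85)&(Z>35))):
        k=k&(X>420)&(X<680)&(Y>-130)&(Y<220)&(d>0)
        if k.sum()>5: q=P[k]; print(n,nm,k.sum(),"along",np.percentile(q[:,:2]@u,[5,50,95]).round(1),"z",np.median(q[:,2]).round(1))
E
python3 look.py s3; python3 -c "
from cell import manip;s=manip.read_state();print(s['eef_pos'],s['wrist_force'])"
```

```text
scene blue 10 along [119.7 121.3 124.5] z 101.7
top blue 6 along [119.3 122.2 124.7] z 101.5
[553.44903089 -14.41447341  66.07342094] [-2.75443515  1.17334335  9.01188927]
```

Emit:
jog_arm(rows=[0.17,0.47,0,0,0,0,1,0.17,0.47,0,0,0,0,1,0.17,0.47,0,0,0,0,1,0.17,0.47,0,0,0,0,1,0.17,0.47,0,0,0,0,1,0.17,0.47,0,0,0,0,1,0.17,0.47,0,0,0,0,1,0.17,0.47,0,0,0,0,1,0.17,0.47,0,0,0,0,1,0.17,0.47,0,0,0,0,1,0.17,0.47,0,0,0,0,1,0.17,0.47,0,0,0,0,1,0,0,0,0,0,0,1])

```text
clock: 6.08
eef_pos: [574.2, 42.3, 66.1]
eef_rot: [3.14, -0.001, 1.217]
wrist_force: [-0.1, 1.8, 9.0]
finger_gap: 0.8
finger_force: 4.6
```

```bash
python3 look.py s4
```

```text
scene blue 9 along [178.  181.9 184.1] z 100.6
```

View pics/s4.png

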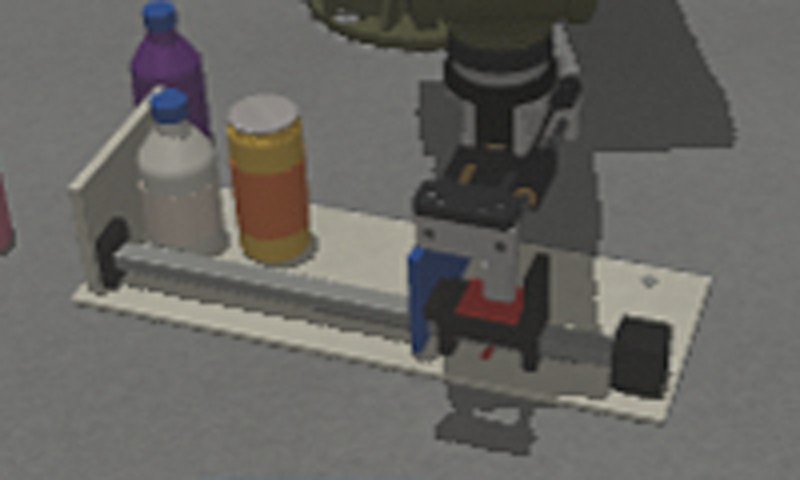

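The stop is sliding, with its carriage at about (490,310) and the post at (640,355). The bottles haven't moved. I'll keep pushing, then slow near the post.

Emit:
jog_arm(rows=[0.17,0.47,0,0,0,0,1,0.17,0.47,0,0,0,0,1,0.17,0.47,0,0,0,0,1,0.17,0.47,0,0,0,0,1,0.17,0.47,0,0,0,0,1,0.17,0.47,0,0,0,0,1,0.17,0.47,0,0,0,0,1,0.1,0.28,0,0,0,0,1,0.1,0.28,0,0,0,0,1,0,0,0,0,0,0,1])

```text
clock: 7.02
eef_pos: [588.1, 80.6, 66.2]
eef_rot: [3.14, -0.001, 1.217]
wrist_force: [-0.1, 1.1, 8.6]
finger_gap: 0.7
finger_force: 4.3
```

Emit:
jog_arm(rows=[0.1,0.28,0,0,0,0,1,0.1,0.28,0,0,0,0,1,0.1,0.28,0,0,0,0,1,0.1,0.28,0,0,0,0,1,0,0,0,0,0,0,1])

```text
clock: 7.43
eef_pos: [592.2, 91.6, 66.2]
eef_rot: [3.14, -0.001, 1.217]
wrist_force: [0.0, 0.8, 8.3]
finger_gap: 0.1
finger_force: 4.2
```

```bash
python3 look.py s5
```

```text
scene blue 15 along [231.3 232.6 237.4] z 102.3
top blue 25 along [229.4 232.4 235.9] z 102.0
```

View pics/s5.png

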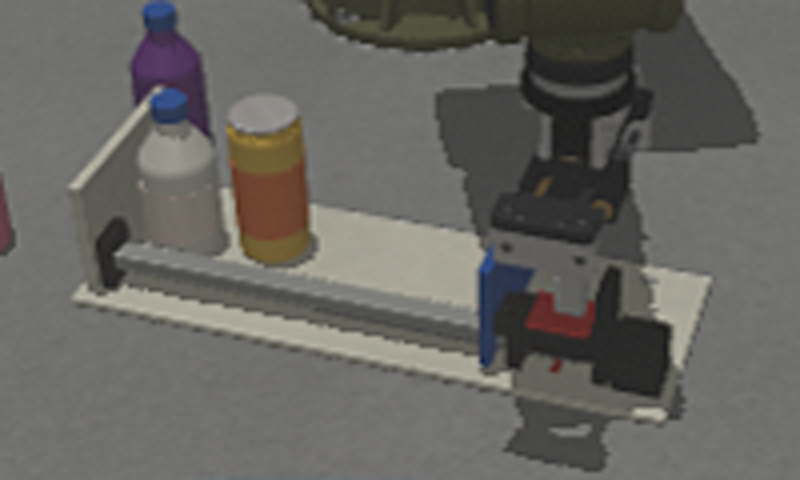

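The carriage is now right by the post at (630,355), but there's no contact force yet. I'll go on in small steps.

Emit:
jog_arm(rows=[0.07,0.19,0,0,0,0,1,0.07,0.19,0,0,0,0,1,0.07,0.19,0,0,0,0,1,0,0,0,0,0,0,1])

```text
clock: 7.87
eef_pos: [594.0, 96.5, 66.1]
eef_rot: [3.14, 0.001, 1.217]
wrist_force: [-1.5, -5.4, 9.1]
finger_gap: 0.4
finger_force: 4.8
```

Emit:
jog_arm(rows=[0.07,0.19,0,0,0,0,1,0.07,0.19,0,0,0,0,1,0.07,0.19,0,0,0,0,1,0,0,0,0,0,0,1])

```text
clock: 8.2
eef_pos: [596.1, 102.2, 66.1]
eef_rot: [3.14, 0.001, 1.217]
wrist_force: [-0.9, -5.0, 8.5]
finger_gap: 0.2
finger_force: 4.6
```

Emit:
jog_arm(rows=[0.07,0.19,0,0,0,0,1,0.07,0.19,0,0,0,0,1,0,0,0,0,0,0,1])

```text
clock: 8.45
eef_pos: [596.4, 103.1, 66.1]
eef_rot: [-3.141, 0.006, 1.216]
wrist_force: [-12.8, -27.5, 16.4]
finger_gap: 0.1
finger_force: 18.4
```

```bash
python3 look.py s6
```

```text
scene blue 49 along [231.5 234.3 237.8] z 102.4
top blue 64 along [230.1 234.1 238.5] z 102.1
```

The 27 N stop force shows the stop is home. I'll lift straight up while still pushing so the stop isn't dragged back, then back off and clear.

Emit:
jog_arm(rows=[0,0,-0.0,0,0,0,1,0,0,0.2,0,0,0,1,0,0,0.3,0,0,0,1,0,0,0.4,0,0,0,1,0,0,0.4,0,0,0,1,0,0,0.4,0,0,0,1,0,0,0.2,0,0,0,1,0,0,0,0,0,0,1,-0.17,-0.47,0,0,0,0,1,-0.17,-0.47,0,0,0,0,1,0,0,0,0,0,0,1])

```text
clock: 9.47
eef_pos: [593.4, 96.6, 84.3]
eef_rot: [3.142, -0.0, 1.216]
wrist_force: [-0.6, -0.2, 0.5]
finger_gap: 0.2
finger_force: 0.0
```

```bash
python3 look.py s7
```

```text
scene blue 27 along [231.2 234.6 237.9] z 101.8
top blue 41 along [230.2 233.7 237.6] z 102.0
```

Stop unchanged. I'll lift clear and move aside for a final look.

Emit:
jog_arm(rows=[0,0,1,0,0,0,1,0,0,2,0,0,0,1,0,0,2,0,0,0,1,0,0,2,0,0,0,1,0,0,2,0,0,0,1,0,0,2,0,0,0,1,0,0,2,0,0,0,1,0,0,2,0,0,0,1,-2,0,0,0,0,0,1,-2,0,0,0,0,0,1,-2,0,0,0,0,0,1,-2,0,0,0,0,0,1,-2,0,0,0,0,0,1,-2,0,0,0,0,0,1,-2,0,0,0,0,0,1,0,0,0,0,0,0,1,0,0,0,0,0,0,1])

```text
clock: 10.98
eef_pos: [453.4, 97.5, 235.7]
eef_rot: [3.14, -0.001, 1.217]
wrist_force: [-0.1, -0.6, -0.4]
finger_gap: 0.6
finger_force: 0.0
```

```bash
python3 look.py s8
```

```text
scene blue 44 along [231.7 234.7 238. ] z 102.4
scene red 111 along [267.5 286.  303.1] z 67.9
top blue 70 along [230.  233.7 238.1] z 102.1
top red 228 along [265.7 287.4 308.9] z 67.4
```

View pics/s8.png

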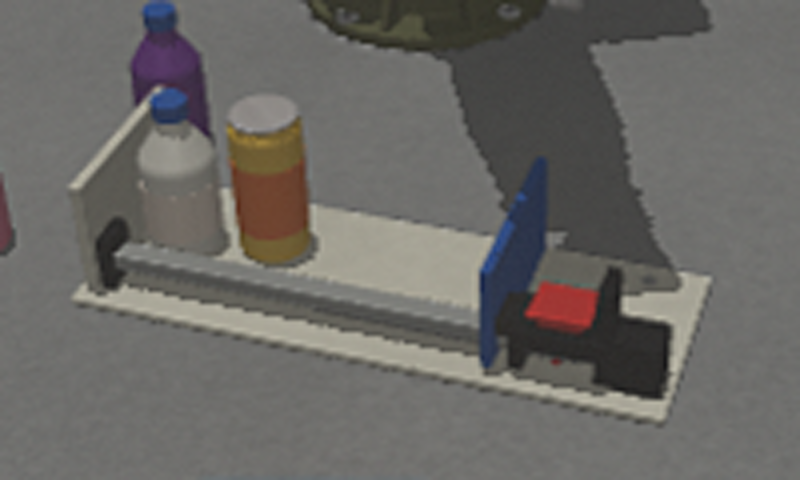

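The pad is up (z ≈ 67, crop px 562,305), the stop is against the post (635,355) and the bottles are undisturbed. I'll hand in now.

```bash
python3 -c "
from cell import manip;print(manip.sign_off())"
```

```text
the job is handed in; nothing more can be done
None
```

The job is handed in: the blue stop is fully home against the black end post, the red pad has sprung back up to about 67 mm, and the two bottles on the rail are still standing where they were; the arm finished at about 11 s of the 38 s.

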